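# Hang the garlic basket on the hook under the shelf

### The job

Put the copper garlic basket away: hang it by its arched handle on the red hook under the little shelf, with both garlic bulbs still in it. Carry it about level, lower it gently until the hook carries the middle of the handle before you let go, and leave it hanging there freely and at rest, without ramming the hook or pushing the bowl, the glass mug or the spice jar about.

Things in the scene. Friction and masses are not known exactly. Their poses are not given: they have to be found in the camera images.
- basket: Copper wire garlic basket, open on top, 120 (x) x 90 (y) x 50 high, 0.2 to 0.4 kg, standing on the counter. Origin: centre of its underside, z up. Arched handle of 10 mm round bar in its xz plane: uprights at x = -58 and +58, joined by a straight level bar from x = -50 to +50, centre line 125 mm above the origin. Same either way round.
- handle (a point): Middle of the basket's handle bar, on its centre line, 125 mm above the basket's origin, same axes as the basket (x along the bar).
- rack: Fixed rack: pale wooden shelf cantilevered from two dark posts on its +y side, a red hook under it. Origin: on the counter straight below the hook's bowl; +x from its front (robot's side) to its back, z up. Shelf x -30 to 100, y -70 to 130, underside 340, top 356, jars on it to 460. Posts 20 square at x = 35 and 85, y = 115, on a foot (y 100 to 190); else clear. An upright gripper would hit the shelf: tilt it in from the front.
- hook_root (a point): Where the hook's straight stem leaves the shelf's underside: 340 mm up, rack x = 0, y = +20; rack axes. The hook is a rigid J of 8 mm rod in the plane x = 0: from the stem (inner face y = +16) it curves under y = 0 into a bowl and rises to a free tip (inner face y = -22, outer -30), so it opens to -y. The tip's top is 23 mm above the centre line of a 10 mm bar resting in the bowl.
- shelf_edge (a point): On the shelf's lower front edge, 340 mm up, rack x = -30, y = 0; rack axes. NOT REPORTED: how far the hook hangs below the shelf. It is set anew each time and stays put: a 10 mm bar resting in its bowl has its centre line anywhere from 190 to 225 mm above the counter. See it, or lower the handle and feel for it.
- garlic0: White garlic bulb, 46 mm across, 44 mm high, 50 g, loose in the basket. Origin: centre of its underside.
- garlic1: The other, identical garlic bulb, loose in the basket.
- bowl: White bowl, 124 mm across, 60 mm high, standing loose on the counter; not to be disturbed. Origin: centre of its underside.
- jug: Clear glass measuring mug, 90 mm across, 100 mm high, with a side handle; loose, not to be disturbed. Origin: centre of its underside.
- spice: Spice jar with a black cap, 50 mm across, 100 mm high; loose, not to be disturbed. Origin: centre of its underside.
There are look-alikes about, which are no part of the job. Of the things shaped like the basket, the copper one is meant.

How it is judged:
On the way, in this order (a step that is already met when the one before it is completed fails the run):
1. the basket is lifted off the counter by the gripper (height (world z) of basket above 0.03 m and contact force between the fingers and basket above 1 N), for 0.2 s.
2. the handle is set down in the hook while the gripper still holds it (x of handle in the frame of rack between -0.025 and 0.025 m and y of handle in the frame of rack between -0.013 and 0.011 m and z of handle in the frame of rack between 0.17 and 0.245 m and contact force between rack and basket above 0.7 N and contact force between the fingers and basket above 1 N), for 0.15 s.
At the end, for the whole second after the job is handed in: The basket hangs still (under 0.03 m/s, 0.3 rad/s) from the hook: bar in its bowl, bar middle within 25 mm in the rack's x and -13 to +11 mm in y, 170 to 245 mm up, over 1.5 N on the rack, tilt under 0.3 rad, underside over 30 mm up, both bulbs inside (x of handle in the frame of rack between -0.025 and 0.025 m and y of handle in the frame of rack between -0.013 and 0.011 m and z of handle in the frame of rack between 0.17 and 0.245 m and contact force between rack and basket above 1.5 N and angle between basket's own z axis and vertical below 0.3 rad and linear speed of basket below 0.03 m/s and angular speed of basket below 0.3 rad/s and height (world z) of basket above 0.03 m and x of garlic0 in the frame of basket between -0.055 and 0.055 m and y of garlic0 in the frame of basket between -0.04 and 0.04 m and z of garlic0 in the frame of basket between -0.005 and 0.045 m and x of garlic1 in the frame of basket between -0.055 and 0.055 m and y of garlic1 in the frame of basket between -0.04 and 0.04 m and z of garlic1 in the frame of basket between -0.005 and 0.045 m); the robot touches nothing.
It fails at once if the basket is rammed against the rack or its hook (over 40 N) (contact force between rack and basket above 40 N).
It fails at once if the basket is tipped by more than 0.7 rad (angle between basket's own z axis and vertical above 0.7 rad).
It fails at once if the bowl, the glass mug or the spice jar is pushed more than 30 mm from its place (distance of any of bowl, jug, spice from where it was at the start of the episode above 0.03 m).
It also fails if it takes over 48 s, if anything falls off the work surface, if the arm or the gripper's body presses on something with over 40 N, if the wrist force passes 120 N, or if a joint passes its speed limit or range.

### The arm

A 7-joint arm with a two-finger parallel gripper is mounted at the origin on the work surface. World frame = base frame: x ahead of the robot, y to its left, z up, the work surface at z = 0. Lengths are in m, angles in rad, forces in N, time in s.
With the tool pointing down it reaches from about 0.425 to 0.95 m from the base axis. Payload 4.7 kg.
Tool frame: the origin (TCP) lies between the finger pads; the fingertips stand 25 mm ahead of it and the grasp point (between the pads) lies 6 mm ahead of it; z points along the fingers, y is the line along which they close (so a half turn about z gives the same grasp; the last joint's range is limited). The gripper opens to 85 mm and grips with 20 to 120 N. Pads are 22 mm wide; open, the fingers measure 114 mm over their backs; the gripper's body (76 mm by 85 mm) begins 54 mm behind the grasp point. The pads swing forward as they close: fully open they stand 13 mm farther back than shut.
Start: joints at [1.261, 0.469, -0.049, 1.532, 0.024, 1.141, -0.082], TCP at [0.187, -0.649, 0.256] pointing down, gripper open.
Joint ranges: [-2.59, 2.59], [-0.33, 1.99], [-1.39, 1.29], [0.1, 2.45], [-1.04, 4.18], [0.21, 1.99], [-2.66, 2.66]. Speed limits (rad/s): [2.57, 2.57, 3.14, 3.14, 3.14, 3.14, 3.14].

### API

Orientations are given as a 3x3 rotation matrix whose columns are the frame's x, y, z axes.
In Python, from rig import * gives the robot as it stands. Calls block until the motion is done:
- movep(position, orientation): joint-space move of the TCP to a pose.
- move_l(position, attitude=None, feed=0.15, until_force=None): straight line of the TCP; attitude=None keeps the orientation; feed is the mean speed in m/s. With until_force (N) it stops when the force on the tool has changed by that much, and returns True; else False.
- move_joints(angles): joint-space move.
- command_gripper(opening, newtons=None): finger opening in m; newtons is the grip in N (None keeps the last); returns when the fingers have stopped.
- sleep(seconds).
- inverse_kinematics(position, orientation): joint angles nearest the present ones, or None.
- sense(): the state.
- camera(name): name is "scene" or "top" or "wrist"; returns (picture, depth): 420x560x3 uint8, red, green, blue; 420x560 float32, m along the optical axis (not along the pixel's ray), 0 where there is no reading.
- camera_params(name): a dict with "K" (3x3 intrinsics, pixels), "position" and "rotation" of the camera in the world; the wrist camera has in their place "tool_from_camera" (4x4, takes a point from camera to tool coordinates, whose origin is the TCP and whose axes are the flange's). Camera axes: x right, y down, z forward; pixel columns grow to the right and rows downward; lengths in m; the calibration is good to about 2 mm. A picture is of the moment at which its call begins: read the wrist's pose just before it. camera_params takes no time and is no camera call.
A pose or a line that the arm cannot do raises Unreachable and nothing moves.
- finish_job(): hands the job in; it is judged then, once.
The state is a dict: "time_s": time; "joint_pos": joint angles; "qd": joint speeds; "joint_efforts": joint torques, N m; "position": TCP position; "tcp_rot": TCP orientation; "wrist_force": force on the tool from outside, world axes, zero at the start; "ft_torque": the same for the moment, N m; "finger_gap": finger opening in m; "gripper_force": force on a finger pad.
Only numpy, scipy, OpenCV 4.12 (cv2) and the standard library are available. Lean on these libraries where they do the work, as an engineer would, in place of code of your own. Each camera call takes 0.05 s, during which the arm holds its last target. There are 200 camera calls.

## Working session

There is one attempt and no reset: what is moved stays moved. The work goes in short steps, each a Python script; the robot and the scene stay as the last script left them, time stands still between calls to the robot, and variables do not carry over. Pictures are saved under pics/ and viewed, at most 10 in all, crops included, and the job is handed in when it is done.

```bash
mkdir -p pics; python3 - <<'E'
from rig import *
import cv2, numpy as np, pickle
d={}
for n in ["scene","top"]:
    s=sense();im,de=camera(n);p=camera_params(n);d[n]=(im,de,p)
    cv2.imwrite(f"pics/{n}0.png",im[:,:,::-1]); print(n,p)
pickle.dump(d,open("d0.pkl","wb")); print(sense()["time_s"])
E
```

```text
scene {'K': array([[480.45537551,   0.        , 279.97202112],
       [  0.        , 480.45537551, 205.28525914],
       [  0.        ,   0.        ,   1.        ]]), 'position': array([ 0.80965794, -0.64267163,  0.99335161]), 'rotation': array([[ 0.88342185,  0.35610369, -0.30455867],
       [ 0.46857648, -0.67328592,  0.57194593],
       [-0.00138301, -0.64797857, -0.76165731]])}
top {'K': array([[424.99976713,   0.        , 291.04653202],
       [  0.        , 424.99976713, 200.54272554],
       [  0.        ,   0.        ,   1.        ]]), 'position': array([ 0.30643064, -0.04391867,  1.41548927]), 'rotation': array([[ 0.0144058 , -0.98743513,  0.15736689],
       [-0.99988803, -0.01486348, -0.00173183],
       [ 0.00404909, -0.15732433, -0.98753869]])}
0.1
```

View pics/scene0.png

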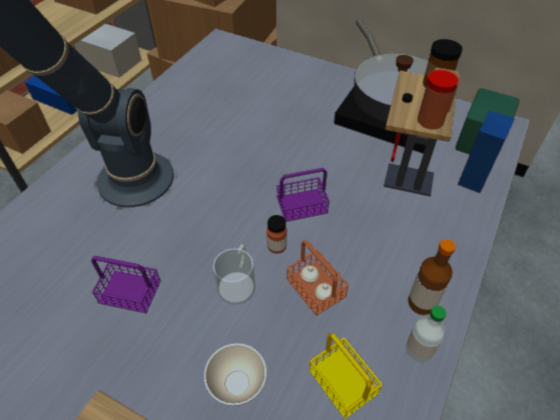

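View pics/top0.png

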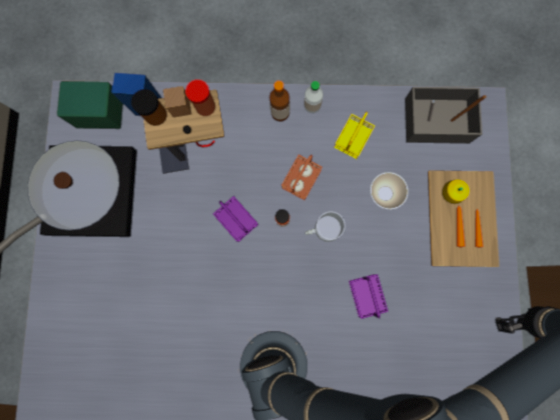

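Seen: copper basket at scene (317,280) / top (300,177). Look-alikes: purple scene (303,195), purple (127,287), yellow (345,377). The copper one with garlic is the target. Rack shelf is at scene (420,103) / top (185,120), with the red hook at scene (395,145) / top (205,143).

```bash
cat > h.py <<'E'
import numpy as np, cv2
def world(p,u,v,z):
    K=p["K"];return p["position"]+p["rotation"]@(np.array([(u-K[0,2])/K[0,0],(v-K[1,2])/K[1,1],1])*z)
def ray(p,u,v): d=world(p,u,v,1)-p["position"]; return d/np.linalg.norm(d)
def onplane(p,u,v,h): d=ray(p,u,v); return p["position"]+d*(h-p["position"][2])/d[2]
def cross(p1,a,p2,b):
    d1,d2=ray(p1,*a),ray(p2,*b); o1,o2=p1["position"],p2["position"]
    t=np.linalg.lstsq(np.c_[d1,-d2],o2-o1,rcond=None)[0]
    x,y=o1+d1*t[0],o2+d2*t[1]; return (x+y)/2,np.linalg.norm(x-y)
def cloud(im,de,p):
    v,u=np.mgrid[:420,:560];K=p["K"]
    c=np.stack([(u-K[0,2])/K[0,0]*de,(v-K[1,2])/K[1,1]*de,de],-1)
    return c@p["rotation"].T+p["position"]
E
python3 - <<'E'
import pickle,cv2,numpy as np
from h import *
d=pickle.load(open("d0.pkl","rb"))
def crop(n,u,v,w,h,s): return cv2.resize(d[n][0][v:v+h,u:u+w,::-1],None,fx=s,fy=s,interpolation=cv2.INTER_CUBIC)
a=np.hstack([crop("scene",277,232,80,60*5//5+30,5)[:300],crop("top",270,143,80,60,5)])
b=np.hstack([crop("scene",370,70,80,60,5),crop("scene",370,130,80,60,5)])
c=np.vstack([a,b]);cv2.imwrite("pics/c1.png",c)
im,de,p=d["top"];C=cloud(im,de,p)
# shelf top: height ~.356, wood
for n in ["top","scene"]:
    im,de,p=d[n];C=cloud(im,de,p);hsv=cv2.cvtColor(im,cv2.COLOR_RGB2HSV)
    m=(abs(C[...,2]-.356)<.008)&(de>0)&(C[...,0]>.4)&(C[...,1]>.05)
    m&=(hsv[...,0]>8)&(hsv[...,0]<25)
    P=C[m];r=cv2.minAreaRect((P[:,:2]*1000).astype(np.float32));print(n,"shelf",len(P),np.median(P[:,2]),r,cv2.boxPoints(r).tolist())
    hi=hsv;red=((hi[...,0]<6)|(hi[...,0]>172))&(hi[...,1]>150)&(hi[...,2]>80)
    m=red&(C[...,2]<.345)&(C[...,2]>.1)&(C[...,0]>.4)
    v,u=np.nonzero(m)
    for k in range(len(u))[:60]: print(u[k],v[k],im[v[k],u[k]],C[v[k],u[k]].round(3)) if n=="scene" and u[k]>370 and v[k]<200 or n=="top" and u[k]<240 and v[k]>130 else 0
for n,(a,b,c,e) in {"top":(270,143,80,60),"scene":(277,232,80,85)}.items():
    im,de,p=d[n];C=cloud(im,de,p)[b:b+e,a:a+c].reshape(-1,3)
    P=C[(C[:,2]>.115)&(C[:,2]<.14)]; q=P.mean(0);w=np.linalg.svd(P[:,:2]-q[:2])[2][0]
    t=(P[:,:2]-q[:2])@w;print(n,"bar",len(P),q,np.median(P[:,2]),w,np.percentile(t,[0,5,95,100]),np.degrees(np.arctan2(w[1],w[0])))
E
```

```text
top shelf 2173 0.3572602387085926 ((686.7518920898438, 240.09280395507812), (130.34991455078125, 199.34136962890625), 11.04497241973877) [[603.6893310546875, 325.4311218261719], [641.8790283203125, 129.78213500976562], [769.814453125, 154.75448608398438], [731.624755859375, 350.4034729003906]]
213 141 [157  52  55] [0.664 0.18  0.238]
212 142 [126  42  45] [0.662 0.184 0.232]
213 142 [136  43  45] [0.661 0.181 0.236]
211 143 [115  39  42] [0.662 0.189 0.224]
212 143 [109  35  37] [0.662 0.186 0.223]
208 144 [155  57  61] [0.661 0.199 0.214]
209 144 [149  41  42] [0.662 0.196 0.214]
210 144 [133  31  32] [0.662 0.193 0.214]
211 144 [114  35  36] [0.66  0.189 0.22 ]
199 145 [95 30 33] [0.652 0.221 0.234]
200 145 [105  29  31] [0.656 0.22  0.222]
201 145 [118  39  42] [0.657 0.218 0.219]
202 145 [141  47  51] [0.657 0.216 0.217]
203 145 [158  43  47] [0.659 0.214 0.21 ]
204 145 [162  40  41] [0.659 0.211 0.21 ]
205 145 [163  39  41] [0.66  0.209 0.207]
206 145 [162  37  39] [0.659 0.205 0.211]
207 145 [164  35  35] [0.658 0.202 0.215]
208 145 [160  30  31] [0.659 0.199 0.212]
209 145 [1
[... 1661 characters left out ...]
49  28  28] [0.659 0.212 0.209]
392 155 [134  39  41] [0.656 0.207 0.208]
393 155 [153  18  13] [0.658 0.208 0.209]
394 155 [140  38  39] [0.66  0.212 0.206]
392 156 [136  34  35] [0.662 0.178 0.233]
393 156 [152  18  14] [0.664 0.176 0.236]
394 156 [136  40  42] [0.666 0.179 0.234]
392 157 [106  21  21] [0.663 0.175 0.232]
393 157 [123  16  14] [0.665 0.177 0.232]
top bar 125 [ 0.60443242 -0.08033765  0.12872545] 0.12948300809153723 [-0.84572669  0.53361631] [-0.15891398 -0.05418092  0.05458171  0.05948472] 147.74987837014888
scene bar 238 [ 0.6102134  -0.08590369  0.12640808] 0.12699924621447167 [ 0.88677783 -0.46219593] [-0.06495515 -0.05478897  0.05047575  0.05555081] -27.528897996567487
```

View pics/c1.png

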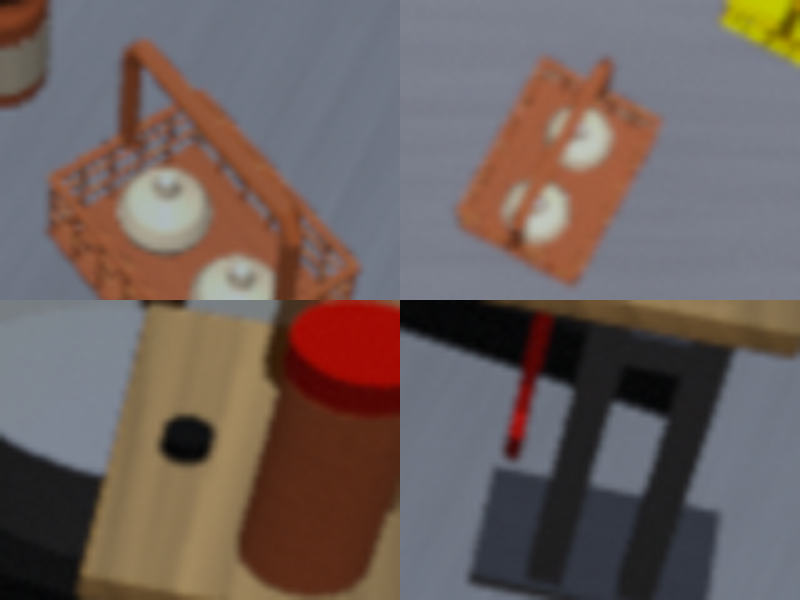

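The crop confirms the copper basket with two bulbs. The handle ends are at scene ≈(306,241) and (336,279), top ≈(311,155) and (293,191). The hook agrees with the shelf fit: tip top ≈0.238, so the bar should rest at ≈0.215.

```bash
python3 - <<'E'
import pickle
from h import *
from rig import *
d=pickle.load(open("d0.pkl","rb"));T=d["top"][2];S=d["scene"][2]
A=cross(S,(306,241),T,(292.6,191));B=cross(S,(335.6,279),T,(311,155.4));print("tri",A,B)
Ps=[]
for n,(a,b,c,e) in {"top":(285,148,32,50),"scene":(297,232,45,60)}.items():
    im,de,p=d[n];C=cloud(im,de,p)[b:b+e,a:a+c].reshape(-1,3)
    P=C[(C[:,2]>.118)&(C[:,2]<.137)];vx,vy,x,y=cv2.fitLine((P[:,:2]*1000).astype(np.float32),cv2.DIST_WELSCH,3,.01,.01).ravel()
    w=np.array([vx,vy])*np.sign(vx);t=(P[:,:2]*1000-[x,y])@w;r=(P[:,:2]*1000-[x,y])@[-w[1],w[0]]
    t=t[abs(r)<8];m=(t.min()+t.max())/2;print(n,len(t),[x,y]+m*w,t.max()-t.min(),np.degrees(np.arctan2(w[1],w[0])))
for n,uv,h in [("spice",(283,217),.1),("jug",(331,226),.1),("bowl",(389,191),.06),("purple",(236,218),.03),("foot",(174,158),.0)]: print(n,onplane(T,*uv,h).round(3))
def R(yaw,tilt,s):
    c,q=np.cos(yaw),np.sin(yaw);z=np.array([np.sin(tilt)*c,np.sin(tilt)*q,-np.cos(tilt)]);y=s*np.array([-q,c,0]);return np.c_[np.cross(y,z),y,z]
for tilt in (45,50,55):
  for s in (1,-1):
    for yaw,m,h in [(-28,(.607,-.083),.125),(11,(.658,.203),.26)]:
        yw=np.radians(yaw);M=R(yw,np.radians(tilt),s);g=np.array([m[0]-.034*np.cos(yw),m[1]-.034*np.sin(yw),h])
        for back in (.006,.1): q=inverse_kinematics(g-M[:,2]*back,M);print(tilt,s,yaw,back,None if q is None else np.round(q,2))
E
```

```text
tri (array([ 0.55158886, -0.04673341,  0.10461874]), np.float64(0.014022628525498713)) (array([ 0.65900904, -0.10741779,  0.11230907]), np.float64(0.0009879568268651613))
top 121 [606.45909086 -80.68168374] 119.16739679903807 -27.932966
scene 228 [606.18296956 -84.28553146] 115.2283531488423 -27.256823
spice [ 0.464 -0.022  0.1  ]
jug [ 0.438 -0.171  0.1  ]
bowl [ 0.559 -0.364  0.06 ]
purple [0.467 0.133 0.03 ]
foot [0.673 0.356 0.   ]
45 1 -28 0.006 [ 0.32  0.44 -0.59  2.31  1.92  0.72 -0.82]
45 1 -28 0.1 [-0.08  0.17 -0.24  2.4   1.63  0.57 -0.68]
45 1 11 0.006 [-0.07  0.23 -0.43  2.1   1.39  0.28  0.04]
45 1 11 0.1 [ 0.32  0.05 -0.82  2.13  0.87  0.32  0.53]
45 -1 -28 0.006 [-0.45  0.39  0.33  2.35  2.16  0.41  1.96]
45 -1 -28 0.1 [-1.09  0.21  0.91  2.44  1.72  0.33  2.36]
45 -1 11 0.006 None
45 -1 11 0.1 [-0.44  0.   -0.05  2.17  0.8   0.3  -2.56]
50 1 -28 0.006 [ 0.29  0.47 -0.58  2.35  2.05  0.83 -0.96]
50 1 -28 0.1 None
50 1 11 0.006 [ 0.5   0.44 -1.17  2.13  1.79  0.6  -0.21]
50 1 11 0.1 [ 0.12  0.02 -0.62  2.21  1.34  0.26  0.04]
50 -1 -28 0.006 [-0.16  0.41 -0.05  2.38  2.15  0.64  1.98]
50 -1 -28 0.1 None
50 -1 11 0.006 [-0.41  0.2  -0.05  2.17  1.96  0.23  2.57]
50 -1 11 0.1 None
55 1 -28 0.006 [ 0.09  0.47 -0.38  2.39  2.17  0.89 -1.14]
55 1 -28 0.1 None
55 1 11 0.006 [ 0.49  0.45 -1.17  2.18  2.01  0.66 -0.41]
55 1 11 0.1 [ 0.69  0.11 -1.23  2.26  1.87  0.36 -0.45]
55 -1 -28 0.006 [ 0.13  0.48 -0.43  2.39  2.16  0.9   2.02]
55 -1 -28 0.1 None
55 -1 11 0.006 [-0.42  0.21 -0.05  2.22  2.35  0.33  2.18]
55 -1 11 0.1 [-0.48 -0.   -0.05  2.31  1.91  0.29  2.59]
```

```bash
cat >> h.py <<'E'
def R(yaw,tilt):
    c,q=np.cos(yaw),np.sin(yaw);z=np.array([np.sin(tilt)*c,np.sin(tilt)*q,-np.cos(tilt)]);y=np.array([-q,c,0]);return np.c_[np.cross(y,z),y,z]
OFF=-.034; TILT=np.radians(45); YB=np.radians(-27.6); YR=np.radians(11.03)
BAR=np.array([.6063,-.0825,.125]); RACK=np.array([.6583,.2034,0])
def tcp(mid,yaw,back=0.):
    """TCP pose when the handle middle is at mid, backed off along the tool"""
    M=R(yaw,TILT);return np.array(mid)+OFF*np.array([np.cos(yaw),np.sin(yaw),0])-M[:,2]*(.006+back),M
def rackp(x,y,z): c,s=np.cos(YR),np.sin(YR);return RACK+np.array([c*x-s*y,s*x+c*y,z])
E
python3 - <<'E'
from rig import *
from h import *
D=np.diag([1.,-1,-1])
s=sense();move_l(s["position"]+[0,0,.12],feed=.25)
q0=inverse_kinematics(*tcp(BAR+[0,0,.1],YB));print(q0)
command_gripper(.05,20)
movep(*tcp(BAR+[0,0,.1],YB)); 
s=sense();print(s["time_s"],s["joint_pos"],s["position"])
im,de=camera("wrist");p=camera_params("wrist");cv2.imwrite("pics/w1.png",im[:,:,::-1])
X=p["tool_from_camera"];pp={"K":p["K"],"position":s["position"]+s["tcp_rot"]@X[:3,3],"rotation":s["tcp_rot"]@X[:3,:3]}
C=cloud(im,de,pp);hsv=cv2.cvtColor(im,cv2.COLOR_RGB2HSV)
m=(de>.03)&(abs(C[...,2]-.125)<.012)&(np.linalg.norm(C[...,:2]-BAR[:2],axis=-1)<.08)&(hsv[...,1]>90)
P=C[m];vx,vy,x,y=cv2.fitLine((P[:,:2]*1000).astype(np.float32),cv2.DIST_WELSCH,3,.01,.01).ravel()
w=np.array([vx,vy])*np.sign(vx);t=(P[:,:2]*1000-[x,y])@w;print(len(P),[x,y]+(t.min()+t.max())/2*w,t.max()-t.min(),np.degrees(np.arctan2(w[1],w[0])),P[:,2].max(),np.median(P[:,2]))
print([q is not None for q in [inverse_kinematics(*tcp(BAR,YB)),inverse_kinematics(*tcp(rackp(0,-.1,.26),YR))]])
E
```

```text
[ 0.88303655  0.44843613 -1.26847767  2.22238166  1.62128582  0.88099354
 -0.3737229 ]
3.7 [ 0.88355656  0.44856931 -1.26728701  2.22166799  1.621146    0.88125273
 -0.37369679] [ 0.57263152 -0.06580329  0.22926498]
1983 [600.23288302 -78.06588958] 114.43246114406045 -28.034887 0.13046842673336487 0.12798680155228348
[True, True]
```

View pics/w1.png

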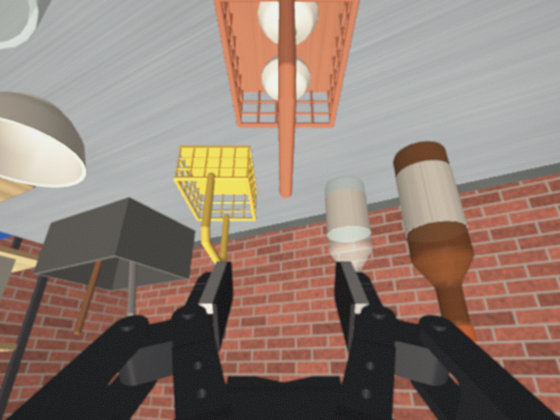

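The wrist view shows the copper bar (column ≈287, rows 0–195) centred between the fingers, with both bulbs inside. It agrees with the fixed cameras within about 1 mm across the bar.

```bash
sed -i 's/BAR=np.array(\[.6063,-.0825,.125\])/BAR=np.array([.6042,-.0808,.126])/' h.py; python3 - <<'E'
from rig import *
from h import *
P,M=tcp(BAR,YB)
print(move_l(P,M,feed=.1,until_force=8))
command_gripper(0.0,90);s=sense();print(s["finger_gap"],s["gripper_force"],s["position"]-P)
f0=s["wrist_force"]
move_l(P+[0,0,.15],M,feed=.12);sleep(.3)
s=sense();print(s["time_s"],s["finger_gap"],s["gripper_force"],s["wrist_force"]-f0,s["wrist_force"],s["joint_pos"])
im,de=camera("scene");cv2.imwrite("pics/s2.png",im[:,:,::-1])
for q in (rackp(0,-.12,.262),rackp(0,0,.262),rackp(0,0,.215)): print(inverse_kinematics(*tcp(q,YR)))
E
```

```text
False
0.0073082541448579045 87.8549361974001 [1.47274320e-04 9.85224227e-05 4.96634928e-04]
7.0583 0.007325727299062143 89.00452271103859 [ 1.98959769  0.53277774 -7.60011066] [-0.02620245  0.45386807 -3.79166316] [ 0.97614661  0.31943219 -1.31817401  2.1714643   1.43676315  0.78843475
 -0.206175  ]
[ 0.83817773  0.49117705 -1.28200626  2.07788593  1.52167181  0.47225065
  0.26442381]
[ 0.56374761  0.49502131 -1.27452077  2.07056742  1.57252969  0.6592245
  0.03583005]
[ 0.51043089  0.58524247 -1.23610874  2.11502778  1.7508563   0.71299905
 -0.11260146]
```

View pics/s2.png

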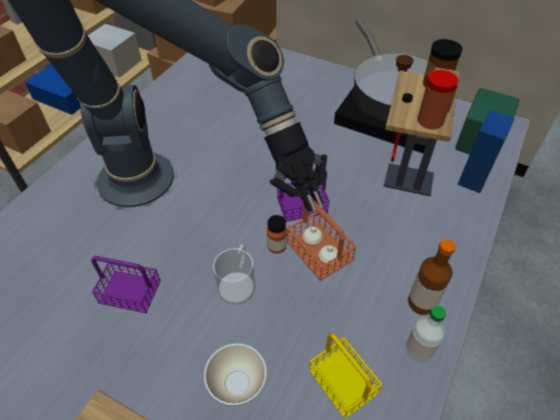

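The picture shows the basket held at (320,245), level, with both bulbs in it. Next: carry it to beside the hook and measure the held bar.

```bash
python3 - <<'E'
from rig import *
from h import *
mid=rackp(0,-.13,.270)
move_l(*tcp(mid,YR),feed=.12);sleep(.4)
s=sense();print(s["time_s"],s["wrist_force"],s["finger_gap"])
tiles=[]
for n in ("scene","top"):
    im,de=camera(n);p=camera_params(n);C=cloud(im,de,p);hsv=cv2.cvtColor(im,cv2.COLOR_RGB2HSV)
    Q=(C-RACK);x=Q[...,0]*np.cos(YR)+Q[...,1]*np.sin(YR);y=-Q[...,0]*np.sin(YR)+Q[...,1]*np.cos(YR);z=C[...,2]
    m=(de>0)&(abs(y+.13)<.03)&(z>.235)&(z<.30)&(abs(x)<.09)&(hsv[...,1]>110)&(hsv[...,0]<16)
    X,Y,Z=x[m],y[m],z[m]
    print(n,m.sum(),"x",X.min(),X.max(),"y,z fit",np.polyfit(X,Y,1),np.polyfit(X,Z,1))
    v,u=np.nonzero(m);cu,cv=int(u.mean()),int(v.mean());tiles.append(cv2.resize(im[max(cv-45,0):max(cv-45,0)+100,cu-50:cu+50,::-1],(400,400),interpolation=cv2.INTER_CUBIC))
cv2.imwrite("pics/c3.png",np.hstack(tiles))
E
```

```text
8.925 [-0.35056639 -0.2461809  -3.77299433] 0.0074328771029096245
scene 243 x -0.059236067210687665 0.06375924756714109 y,z fit [-0.00565203 -0.13319955] [0.01349313 0.26332174]
top 129 x -0.053366101793333946 0.05734591150068722 y,z fit [-0.00046155 -0.12930957] [-0.09687712  0.27571349]
```

View pics/c3.png

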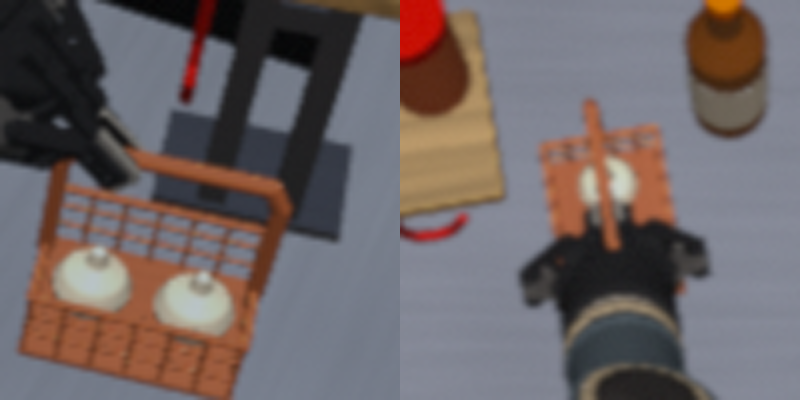

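Crop: bar level and aligned with rack x, centre x ≈ +2 mm, y ≈ −131 mm, bulbs inside. Red hook tip is at crop (185,100), clear of the bar. Next: slide over the bowl of the hook, then feel downward.

```bash
python3 - <<'E'
from rig import *
from h import *
mid=lambda y,z:tcp(rackp(-.001,y,z),YR)
move_l(*mid(-.13,.264),feed=.1)
print("bump",move_l(*mid(-.001,.264),feed=.08,until_force=6));sleep(.3)
s=sense();f0=s["wrist_force"];print(s["time_s"],f0)
z0=s["position"][2]
h=move_l(*mid(-.001,.195),feed=.025,until_force=2.5);sleep(.3)
s=sense();print(h,s["time_s"],"bar z",.264+s["position"][2]-z0,s["wrist_force"]-f0,s["position"]-mid(-.001,.264)[0])
tiles=[]
for n,(u,v) in {"scene":(390,150),"top":(205,140)}.items():
    im,de=camera(n);tiles.append(cv2.resize(im[v-50:v+50,u-50:u+50,::-1],(400,400),interpolation=cv2.INTER_CUBIC))
cv2.imwrite("pics/c4.png",np.hstack(tiles))
E
```

```text
bump False
11.3417 [-0.29511616 -0.20797266 -2.86462392]
True 13.4167 bar z 0.21509467775948787 [1.3761569  3.55472192 8.17226627] [-5.16432875e-04  8.73521492e-05 -4.89324379e-02]
```

View pics/c4.png

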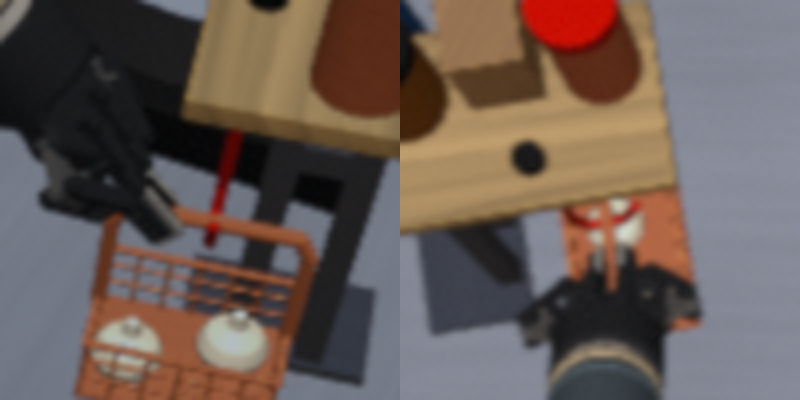

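The bar sits in the hook: the hook passes behind the bar at scene crop (210,240), and the bar is inside the red bowl at top crop (605,215). It rests at z=0.215, as predicted. I'll relieve the side load slightly, then release.

```bash
python3 - <<'E'
from rig import *
from h import *
f0=np.array([-.295,-.208,-2.865])
s=sense();P=s["position"];M=s["tcp_rot"]
ey=np.array([-np.sin(YR),np.cos(YR),0])
move_l(P+.002*ey+[0,0,.0003],feed=.01);sleep(.3)
s=sense();print(s["wrist_force"]-f0)
for g in (.012,.016,.025,.045): command_gripper(g,20);sleep(.15)
s=sense();print(s["time_s"],s["wrist_force"],s["finger_gap"]);sleep(.5)
print("hit",move_l(s["position"]-.09*M[:,2],feed=.05,until_force=5))
s=sense();print(s["time_s"],s["wrist_force"]);sleep(2)
tiles=[]
for n,(u,v) in {"scene":(390,150),"top":(205,140)}.items():
    im,de=camera(n);p=camera_params(n);C=cloud(im,de,p);hsv=cv2.cvtColor(im,cv2.COLOR_RGB2HSV)
    Q=(C-RACK);x=Q[...,0]*np.cos(YR)+Q[...,1]*np.sin(YR);y=-Q[...,0]*np.sin(YR)+Q[...,1]*np.cos(YR);z=C[...,2]
    m=(de>0)&(abs(y)<.02)&(abs(z-.215)<.015)&(abs(x)<.08)&(hsv[...,1]>110)&(hsv[...,0]<16)&(hsv[...,0]>4)
    X,Y,Z=x[m],y[m],z[m];print(n,m.sum(),X.min(),X.max(),np.polyfit(X,Y,1),np.polyfit(X,Z,1))
    tiles.append(cv2.resize(im[v-50:v+50,u-50:u+50,::-1],(400,400),interpolation=cv2.INTER_CUBIC))
cv2.imwrite("pics/c5.png",np.hstack(tiles))
E
```

```text
[ 1.63235753 -1.8536263   3.51320938]
15.95 [ 0.08136051 -0.03980591 -0.43859716] 0.045003809437161243
hit False
18.4 [-0.30504501  0.26792549 -0.12948445]
scene 195 -0.06082542856546063 0.06123437715166306 [-0.02839887 -0.00258826] [0.00213056 0.21395928]
top 88 -0.06134529899605278 0.014855605389773412 [0.03347755 0.00283783] [0.10000588 0.21967684]
```

View pics/c5.png

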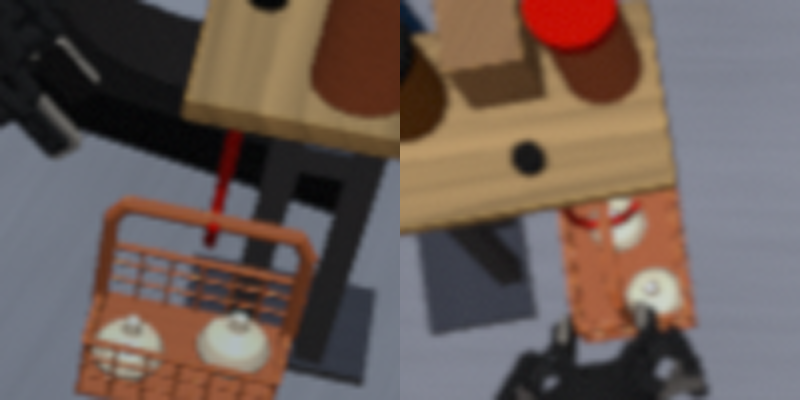

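The basket hangs level in the hook, centred (x ≈ 0, y ≈ 0), with both bulbs inside and the gripper clear. I'll check it has stopped moving, then hand in.

```bash
python3 - <<'E'
from rig import *
from h import *
sleep(4)
a,_=camera("scene");sleep(.3);b,_=camera("scene")
d=np.abs(a.astype(int)-b).max(-1)[120:200,340:440];print(sense()["time_s"],d.max(),(d>25).sum())
print(finish_job())
E
```

```text
24.9 20 0
the job is handed in; nothing more can be done
None
```

The copper basket is hanging level and still on the red hook, with both garlic bulbs in it and the gripper clear. I handed the job in at about 25 s of the 48 s allowed; no verdict came back.

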